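Bolt the glassware chest with its spring safety catch

TASK

Lock the grey glassware chest: with one fingertip press the long spring catch plate on its lid down, and keep it held down while the other fingertip pushes the bolt's upright tab all the way towards the keeper staple on the front rail, until the bolt is fully home. Then let the catch spring back up behind the bolt and draw the hand clear. Only press and push, grasp nothing, and leave the beaker, the jar, the bottle and the funnel standing where they are.

Things in the scene. Friction and masses are not known exactly. Their poses are not given: they have to be found in the camera images.
- chest: Fixed grey chest, lid shut, 260 (x) x 360 (y) x 120 mm high. Origin: centre of its underside, z up; its front with the keeper faces its own -x, towards the robot, turned up to 0.5 rad. Mid-lid lie, side by side along x, the bolt (y = +29 mm) and the catch plate (y = -29 mm). Fixed staples and bases reach at most 31.5 mm above the lid, lower than the fully pressed catch plate.
- tab (a point): Middle of the top edge of the bolt's upright tab; moves with the bolt, axes as the chest's. Tab: flat, 12 (x) x 28 (y) mm, from 146 to 192 mm above the bench, on the round 14 mm bolt. Push its far (+x) face towards the chest's -x. In the chest's frame it goes from x = +20 to x = -18 mm at y = +29 mm.
- bolt (a joint): Travel of the bolt to the chest's -x, m: 0 drawn back, 0.038 fully home in the keeper (hard stop). Dry friction about 2 N, no spring. With the catch up a tooth stops it after 3 mm; if the catch is let up midway, teeth stop it there; beyond about 0.035 the last tooth rises behind it and locks it.
- catch_top (a point): Centre of the catch plate's flat top, 166 mm above the bench when up; moves with the catch, axes as the chest's. Plate 118 (x) x 28 (y) x 6 mm, spanning x = -41.5 to +76.5 mm, y = -43 to -15 mm in the chest's frame, so a fingertip can slide along it. Between plate and tab there is a 30 mm gap along y; centre lines 58 mm apart.
- catch (a joint): How far the catch plate is pressed straight down, m: 0 up, 0.010 fully down (hard stop). The spring pushes back with about 4 N when up, 8 N fully down, and lifts it when let go. The bolt passes freely once it is pressed more than about 0.0065.
- beaker: Glass beaker, 60 mm across, 85 mm high, loose, standing on the chest's lid at the rear left or rear right corner. Origin at the centre of its underside. Leave it.
- jar: Amber glass jar with a black cap, 56 mm across, 75 mm high, loose, on the lid's other rear corner. Origin at the centre of its underside. Leave it.
- bottle: White plastic bottle, 68 mm across, 150 mm high, loose, on the bench beside the chest. Origin at the centre of its underside. Leave it.
- funnel: Orange plastic funnel standing mouth down, 90 mm across, 95 mm high, loose, on the bench beside the chest. Origin at the centre of its underside. Leave it.

How it is judged:
By the outcome, as a careful person would: the job done as asked, in the order asked, and still so for the second after the job is handed in, with the robot touching nothing.
It also fails if it takes over 38 s, if anything falls off the work surface, if the arm or the gripper's body presses on something with over 40 N, if the wrist force passes 120 N, or if a joint passes its speed limit or range.

ROBOT

A 6-joint arm with a two-finger parallel gripper is mounted at the origin on the work surface. World frame = base frame: x ahead of the robot, y to its left, z up, the work surface at z = 0. Lengths are in m, angles in rad, forces in N, time in s.
With the tool pointing down it reaches from about 0.35 to 0.775 m from the base axis. Payload 7.3 kg.
Tool frame: the origin (TCP) lies on the centre line of the jaws, within the pads' length; the fingertips stand 14 mm ahead of it and the grasp point (between the pads) lies 5 mm behind it; z points along the fingers, y is the direction in which the jaws open and shut (so a half turn about z gives the same grasp; the last joint's range is limited). The gripper opens to 92 mm and grips with 3 to 60 N. Pads are 19 mm wide; open, the fingers measure 130 mm over their backs; the gripper's body (75 mm by 190 mm) begins 47 mm behind the grasp point.
Start: joints at [-1.423, 0.342, 1.524, -0, 1.275, -0.146], TCP at [0.152, -0.503, 0.241] pointing down, gripper open.
Joint ranges: [-2.53, 2.53], [-0.77, 2.02], [0.04, 2.7], [-1, 4.14], [0.28, 2.66], [-3.11, 3.11]. Speed limits (rad/s): [2.57, 2.57, 3.14, 3.14, 3.14, 3.14].

INTERFACE

Orientations are given as [roll, pitch, yaw] about the fixed x, y, z axes, in that order (R = Rz(yaw) Ry(pitch) Rx(roll)).
In Python, from cell import telemetry, cams, robot gives the robot as it stands.
- The arm moves only by the tool servo_tool, never from a script. Its argument "targets" is text: rows parted by semicolons, each of 4 numbers parted by spaces: the shift along the tool's x, y, z in mm, then the turn about the tool's z in rad. In form: x y z yaw; .... A call has 1 to 20 rows; each row shifts and turns the pose as measured when the row begins, along the tool's axes as they then stand; what a row does not reach is not made up. A row lasts 1/8 s, in which the tool goes at most 62.5 mm and 10.7 degrees, less where a joint would pass 70% of its speed; a pose out of reach is approached as far as the arm can. A call with a gripper value outside its range is refused whole. "hand" is the opening, from 0 (shut) to 1 (fully open), set as the call begins (left out, the last holds). The fingers move at their own pace and stop on an object; "squeeze" is the grip in N (left out, the last holds). Time passes only in rows, so rows that do not move let the fingers close. It gives the time, the measured TCP pose, the force and the opening at its end, in the units of the state.
- telemetry.observe(): the state, without advancing time (a new reading comes with each control period).
- cams.read_camera(name): name is "scene" or "side" or "wrist"; returns a dict with "color" (400x640x3 uint8, red, green, blue), "K" (3x3 intrinsics, pixels), "R" (3x3) and "t" (3): a world point X has camera coordinates R X + t. Camera axes: x right, y down, z forward; pixel columns grow to the right and rows downward; lengths in m; the calibration is good to about 2 mm. The wrist camera is an equidistant fisheye: a pixel r from the principal point sees the ray r / f radians off the axis. A picture is of the moment at which its call begins. There is no depth.
- robot.hand_in(): hands the job in, once; it reports no verdict.
Trained networks look in a picture, given as the dict that the camera call returned (one of the last four; its "shot" number tells which), for a name from the list of things; names that differ only in an ending like _2 or _b are one class to them, and where a whole thing is asked for, a point or a joint stands for the part that bears it (a point fixed in the world has none). Each returns a list of dicts, best first, with "score" (0 to 1); they miss things now and then, are a little off and sometimes report something else, mostly with a low value. They report only what shows in the picture. A call takes as long as a camera call.
- cams.cut_out(picture, query): "region" (400x640 bool, what is visible of it) and "extent" ([centre column, centre row, width, height] in pixels, round what is visible of it).
The state is a dict: "time": time; "qpos": joint angles; "qvel": joint speeds; "joint_efforts": joint torques, N m; "tool_pos": TCP position; "tool_rot": TCP orientation; "contact_force": force on the tool from outside, world axes, zero at the start; "torque": the same for the moment, N m; "opening": finger opening in m.
Only numpy, scipy, OpenCV 4.12 (cv2) and the standard library are available. Lean on these libraries where they do the work, as an engineer would, in place of code of your own. Each camera call takes 0.05 s, during which the arm holds its last target.

## Working session

There is one attempt and no reset: what is moved stays moved. The work goes in short steps, Python scripts to look and compute and a tool call to move; the robot and the scene stay as the last step left them, time stands still between calls to the robot, and variables do not carry over. Pictures are saved under pics/ and viewed, and the job is handed in when it is done.

Besides the shell and the picture viewer there is one more tool, called after "Request:" as name(argument=value, ...), one argument or row to a line, values as JSON. servo_tool: Moves the arm, as the interface text tells. Its arguments: {"type":"object","properties":{"targets":{"type":"string"},"hand":{"type":"number"},"squeeze":{"type":"number"}},"required":["targets"]}

```bash
ls; mkdir -p pics; python3 - <<'E'
from cell import telemetry, cams, robot
import cv2
print(telemetry.observe())
for n in ["scene","side"]:
    p=cams.read_camera(n); cv2.imwrite(f"pics/{n}0.png",p["color"][:,:,::-1])
    import numpy as np
    print(n,p["K"].tolist(),np.round(p["R"],4).tolist(),np.round(p["t"],4).tolist())
    for q in ["chest","tab","catch_top","beaker","jar","bottle","funnel"]:
        r=cams.cut_out(p,q); print(q,[(round(x["score"],2),x["extent"]) for x in r[:2]])
E
```

```text
pics
{'time': 0.0, 'qpos': array([-1.42300758e+00,  3.42717564e-01,  1.52503355e+00,  1.14762061e-05,
        1.27534818e+00, -1.45974216e-01]), 'qvel': array([-0.00060391, -0.00022803,  0.00170035, -0.00132411,  0.00042645,
        0.00085826]), 'joint_efforts': array([ 5.61912857e-04, -4.31234622e+01, -2.44219977e+01,  7.16162869e-02,
        5.58993733e-02, -1.32793780e-04]), 'tool_pos': array([ 0.15199813, -0.50212023,  0.24004183]), 'tool_rot': array([-3.14010364e+00, -2.30007069e-04,  2.93759441e-01]), 'contact_force': array([-0.01887963,  0.18844759, -0.85906511]), 'torque': array([ 0.00481181, -0.0643568 ,  0.01750896]), 'opening': 0.09197115383863556}
scene [[422.4918647671488, 0.0, 325.12611535973264], [0.0, 422.4918647671488, 201.2856028715447], [0.0, 0.0, 1.0]] [[-0.9033, 0.4291, 0.0028], [0.3318, 0.7026, -0.6295], [-0.2721, -0.5676, -0.777]] [0.5262, -0.1642, 1.5546]
chest [(0.95, [320.5, 180.6, 92.4, 108.4])]
tab [(0.62, [314.6, 162.3, 40.9, 15.3])]
catch_top []
beaker [(0.92, [289.5, 125.0, 18.2, 28.8])]
jar [(0.78, [293.1, 190.2, 21.9, 29.4])]
bottle [(0.65, [295.6, 245.9, 20.3, 39.2])]
funnel []
side [[403.6895200638956, 0.0, 322.8852719825104], [0.0, 403.6895200638956, 197.36795054550524], [0.0, 0.0, 1.0]] [[0.9794, 0.2021, -0.0066], [0.151, -0.753, -0.6404], [-0.1344, 0.6262, -0.768]] [-0.6171, 0.045, 1.3271]
chest [(0.67, [291.9, 264.1, 152.7, 156.3])]
tab [(0.86, [305.6, 234.2, 37.1, 29.4])]
catch_top [(0.76, [291.3, 246.3, 38.2, 32.8])]
beaker [(0.97, [282.4, 292.5, 26.5, 40.3])]
jar [(0.57, [343.8, 213.1, 20.5, 30.9])]
bottle [(0.61, [367.8, 203.2, 20.5, 38.7])]
funnel [(0.87, [252.6, 364.2, 38.4, 36.7])]
```

```bash
python3 - <<'E'
import cv2
for n,(x,y) in {"scene":(225,80),"side":(200,150)}.items():
    im=cv2.imread(f"pics/{n}0.png")[y:y+200 if n=="scene" else 400,x:x+200]
    if n=="side": im=cv2.imread("pics/side0.png")[170:370,200:400]
    im=cv2.resize(im,None,fx=3,fy=3,interpolation=cv2.INTER_CUBIC); cv2.imwrite(f"pics/{n}0z.png",im)
E
```

```text
(no output)
```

View pics/side0z.png

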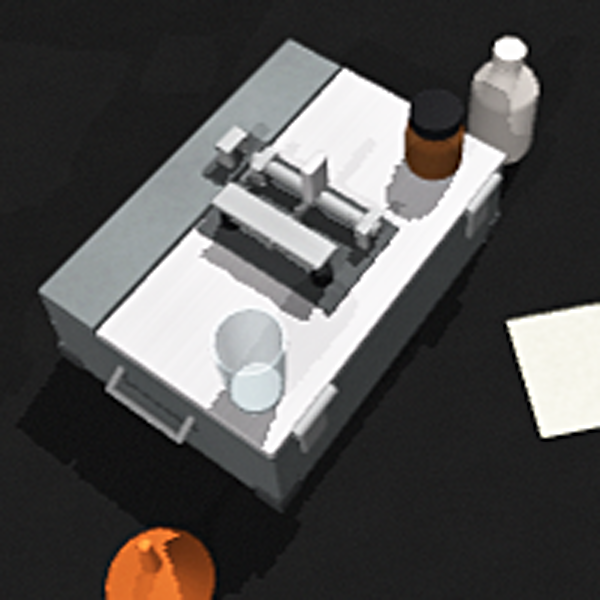

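View pics/scene0z.png

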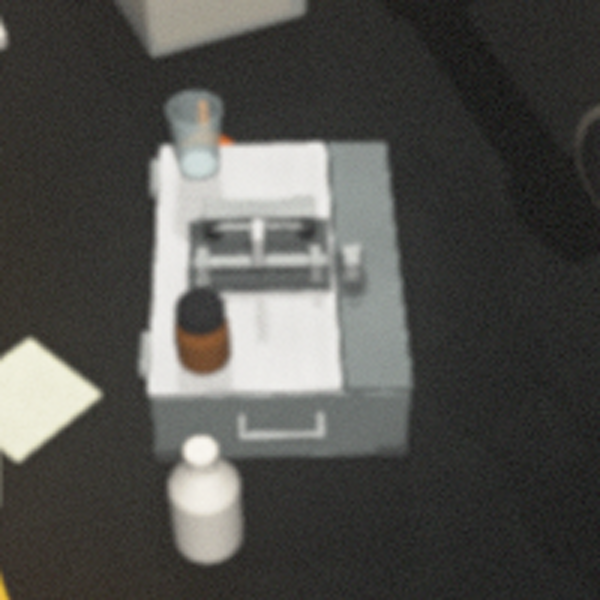

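View pics/side0.png

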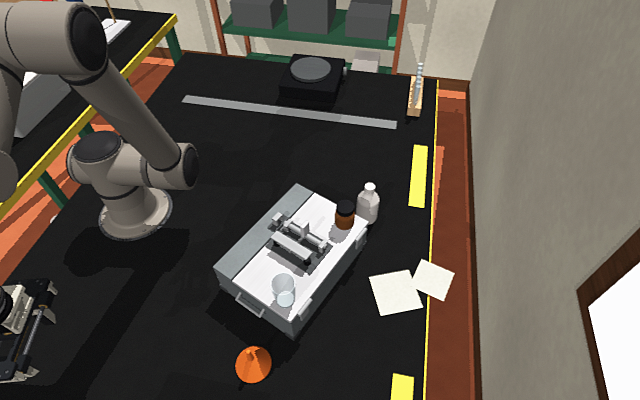

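The side view shows the chest with its corners at zoom px (40,295), (290,40), (505,153) and (272,455). The tab top is near (316,155), and the catch plate lies in front of the bolt. The jar and bottle are on the +y side, the beaker and funnel on the -y side. Next I fit the chest pose.

```bash
cat > h.py <<'E'
import numpy as np, cv2
from scipy.optimize import least_squares
def proj(p,X):
    c=X@p["R"].T+p["t"]; q=c@p["K"].T; return q[:,:2]/q[:,2:]
def c2w(s,X):
    c,n=np.cos(s[2]),np.sin(s[2]); R=np.array([[c,-n,0],[n,c,0],[0,0,1]]); return np.atleast_2d(X)@R.T+[s[0],s[1],0]
E
python3 - <<'E'
from h import *
from cell import cams
S=cams.read_camera("side");C=cams.read_camera("scene")
o=lambda l,a,b:np.array(l,float)/3+[a,b]
X=np.array([[-130,180,120],[-130,-180,120],[130,180,120],[130,-180,120],[20,29,192],[-41.5,-15,166],[-41.5,-43,166],[76.5,-15,166],[76.5,-43,166]])/1000
ps=o([[290,40],[40,295],[505,153],[272,455],[316,155],[232,183],[213,203],[340,250],[327,265]],200,170)
pc=o([[412,387],[388,142],[148,392],[160,145],[258,222]],225,80)
Xc=X[[0,1,2,3,4]]
fs=lambda s:(proj(S,c2w(s,X))-ps).ravel(); fc=lambda s:(proj(C,c2w(s,Xc))-pc).ravel()
for nm,f in dict(side=fs,scene=fc,both=lambda s:np.r_[fs(s),fc(s)]).items():
    r=least_squares(f,[.5,0,0],loss="soft_l1"); print(nm,r.x.round(4)); 
s=r.x
print(fs(s).reshape(-1,2).round(1).tolist(),fc(s).reshape(-1,2).round(1).tolist())
print("tab",c2w(s,X[4]),"catch",c2w(s,[.0175,-.029,.166]))
E
```

```text
side [ 0.571  -0.0942 -0.4007]
scene [ 0.5668 -0.0914 -0.4158]
both [ 0.5698 -0.0931 -0.4054]
[[-0.6, -1.0], [-0.8, -1.5], [0.7, 0.0], [0.6, -0.1], [-0.2, 2.0], [-0.2, -1.2], [-0.6, -0.6], [-0.2, -1.9], [-2.4, 0.9]] [[-0.5, -0.9], [-2.0, -0.3], [-0.6, -0.1], [-0.6, 0.4], [-1.2, 1.8]]
tab [[ 0.59958625 -0.07430043  0.192     ]] catch [[ 0.57441255 -0.12661233  0.166     ]]
```

Request:
servo_tool(
  targets="0 0 -10 0.175; 0 0 -10 0.175; 0 0 -10 0.175; 0 0 0 0.175; 0 0 0 0",
  hand=0.42,
)

```text
time: 1.52
tool_pos: [0.152, -0.5024, 0.2716]
tool_rot: [-3.141, 0.0, -0.426]
contact_force: [-0.2, 0.3, 0.4]
opening: 0.0463
```

Request:
servo_tool(
  targets="14 -27 0 0; 28 -54 0 0; 28 -54 0 0; 28 -54 0 0; 28 -54 0 0; 28 -54 0 0; 28 -54 0 0; 20 -40 0 0; 0 0 0 0",
)

```text
time: 2.65
tool_pos: [0.5033, -0.2174, 0.2702]
tool_rot: [-3.142, -0.0, -0.391]
contact_force: [-0.4, -0.6, -0.5]
opening: 0.0384
```

Request:
servo_tool(
  targets="20 -36 0 0; 25 -46 0 0; 22 -42 0 0; 8 -12 0 0.01; 0 0 0 0",
)

```text
time: 3.28
tool_pos: [0.6245, -0.1219, 0.2691]
tool_rot: [3.138, 0.002, -0.392]
contact_force: [0.4, -1.2, -0.1]
opening: 0.0385
```

```bash
python3 - <<'E'
from h import *
from cell import cams,telemetry
o=telemetry.observe();print(o["tool_pos"],o["tool_rot"],o["opening"])
for n in ["wrist","side","scene"]:
    p=cams.read_camera(n)
    im=p["color"][:,:,::-1]
    if n=="side": im=cv2.resize(im[170:370,200:400],None,fx=3,fy=3,interpolation=cv2.INTER_CUBIC)
    if n=="scene": im=cv2.resize(im[80:280,225:425],None,fx=3,fy=3,interpolation=cv2.INTER_CUBIC)
    cv2.imwrite(f"pics/{n}1.png",im)
    if n=="wrist": print(p["K"],p["R"],p["t"], -p["R"].T@p["t"])
E
```

```text
[ 0.62451324 -0.12187663  0.26909221] [ 3.13844704e+00  2.08416698e-03 -3.91542713e-01] 0.03853831667270791
[[309.70691629   0.         318.71557918]
 [  0.         309.70691629 195.24314941]
 [  0.           0.           1.        ]] [[-0.38245617 -0.92396407  0.00420544]
 [-0.87878014  0.36515171  0.3072616 ]
 [-0.2854343   0.11381843 -0.9516158 ]] [0.12487954 0.54531926 0.61080402] [ 0.70132111 -0.15326081  0.41316991]
```

View pics/wrist1.png

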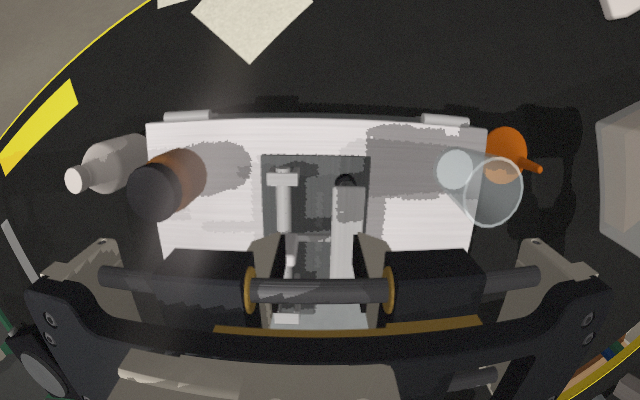

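View pics/side1.png

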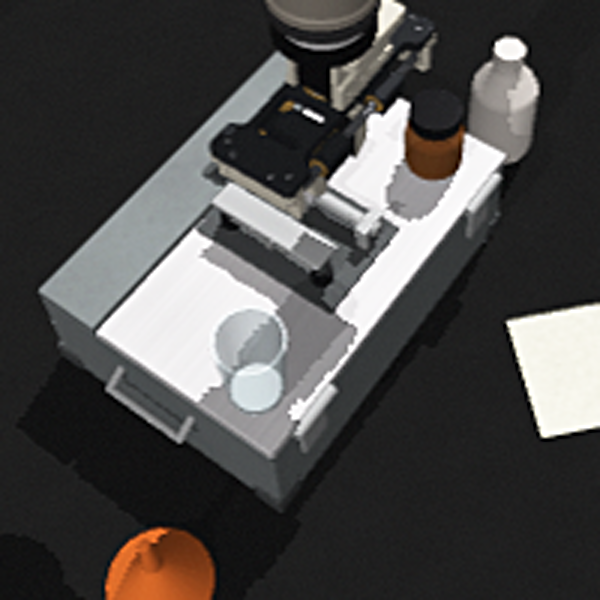

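The wrist view shows the lid from behind. The bolt column is at about 285 and the catch plate's rear end at about (347,187), with the fingers at about columns 265 and 370. I'll zoom in to refine.

```bash
python3 - <<'E'
import cv2
im=cv2.imread("pics/wrist1.png")[150:340,230:410]
cv2.imwrite("pics/wrist1z.png",cv2.resize(im,None,fx=3.1,fy=3.1,interpolation=cv2.INTER_CUBIC))
im=cv2.imread("pics/wrist1.png")[100:230,130:500]
cv2.imwrite("pics/wrist1y.png",cv2.resize(im,None,fx=2,fy=2,interpolation=cv2.INTER_CUBIC))
E
```

```text
(no output)
```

View pics/wrist1z.png

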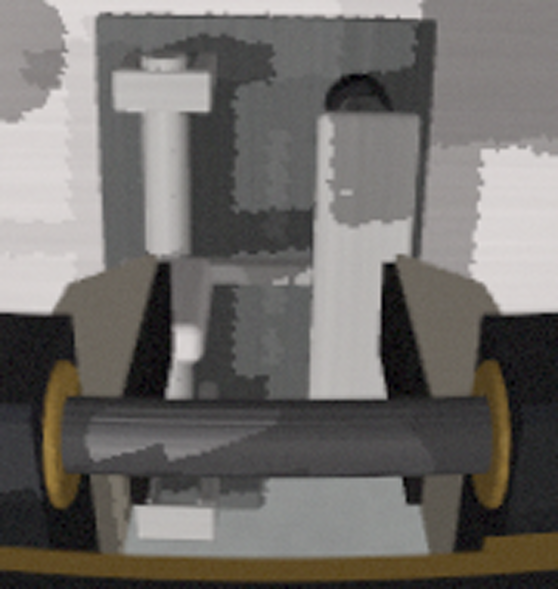

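View pics/wrist1y.png

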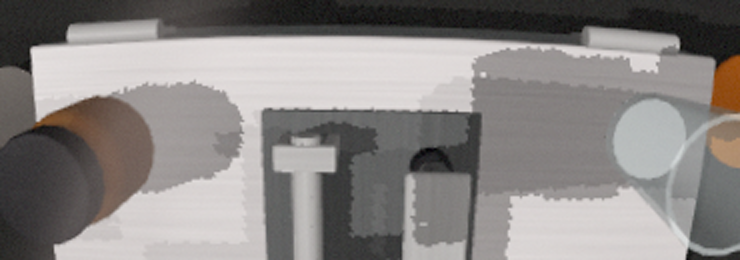

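```bash
cat >> h.py <<'E'
def fproj(p,X):
    c=X@p["R"].T+p["t"]; r=np.hypot(c[:,0],c[:,1]); th=np.arctan2(r,c[:,2]); K=p["K"]
    return np.c_[K[0,2]+K[0,0]*th*c[:,0]/r, K[1,2]+K[1,1]*th*c[:,1]/r]
E
python3 - <<'E'
from h import *
from cell import cams
p=cams.read_camera("wrist")
X=np.array([[76.5,-15,166],[76.5,-43,166],[130,180,120],[130,-180,120]])/1000
px=np.array([[332.9,186.5],[365.2,187.1],[146,123.5],[487,128.5]])
f=lambda s:(fproj(p,c2w(s,X))-px).ravel()
r=least_squares(f,[.57,-.093,-.405]); print(r.x.round(4),f(r.x).round(1))
for s in (r.x,[.5698,-.0931,-.4054]):
    print(f(s).round(1), fproj(p,c2w(s,np.array([[.026,.029,.192],[.026,.015,.192]]))).round(0))
E
```

```text
[ 0.5648 -0.0938 -0.412 ] [-0.2  0.   0.7 -0.  -1.4  0.   0.7  0.2]
[-0.2  0.   0.7 -0.  -1.4  0.   0.7  0.2] [[278. 254.]
 [295. 255.]]
[-3.8 -5.2 -2.7 -5.4 -4.3 -2.7 -1.5 -5.3] [[275. 250.]
 [292. 250.]]
```

Request:
servo_tool(
  targets="-9 -3 0 0.018; -9 0 0 0; 0 0 0 0; 0 0 0 0",
)

```text
time: 3.98
tool_pos: [0.6058, -0.1136, 0.271]
tool_rot: [3.139, 0.0, -0.416]
contact_force: [0.4, 0.5, -0.3]
opening: 0.0388
```

```bash
python3 - <<'E'
from h import *
from cell import cams,telemetry
o=telemetry.observe();s=[.567,-.0935,-.41]
d=o["tool_pos"][:2]-s[:2];c,n=np.cos(s[2]),np.sin(s[2]);print(d@[c,n],d@[-n,c],o["tool_pos"],o["tool_rot"],o["contact_force"])
E
```

```text
0.043634242152470276 -0.002964584672089903 [ 0.60583616 -0.1136119   0.27103574] [ 3.13854635e+00  2.73589660e-04 -4.15558368e-01] [ 0.43901325  0.45893345 -0.30222327]
```

Request:
servo_tool(
  targets="3 -3 20 0; 0 0 25 0; 0 0 20 0; 0 0 10 0; 0 0 0 0; 0 0 0 0",
)

```text
time: 4.72
tool_pos: [0.6115, -0.1128, 0.1957]
tool_rot: [3.139, -0.004, -0.415]
contact_force: [0.1, -0.1, 0.4]
opening: 0.0388
```

```bash
python3 - <<'E'
from h import *
from cell import cams,telemetry
o=telemetry.observe();s=[.567,-.0935,-.41]
d=o["tool_pos"][:2]-s[:2];c,n=np.cos(s[2]),np.sin(s[2]);print(d@[c,n],d@[-n,c],o["tool_pos"],o["tool_rot"],o["contact_force"])
p=cams.read_camera("wrist");cv2.imwrite("pics/wrist2z.png",cv2.resize(p["color"][150:340,220:420,::-1],None,fx=3,fy=3,interpolation=cv2.INTER_CUBIC))
p=cams.read_camera("side");cv2.imwrite("pics/side2.png",cv2.resize(p["color"][190:310,240:360,::-1],None,fx=5,fy=5,interpolation=cv2.INTER_CUBIC))
E
```

```text
0.04845904083374801 6.196135568769682e-05 [ 0.61146749 -0.1127594   0.19570339] [ 3.13894282 -0.00408633 -0.41510541] [ 0.06564909 -0.13902033  0.3980337 ]
```

View pics/wrist2z.png

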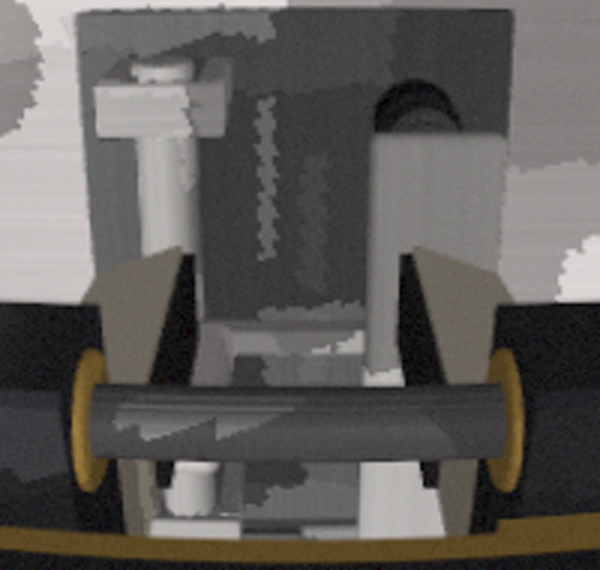

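View pics/side2.png

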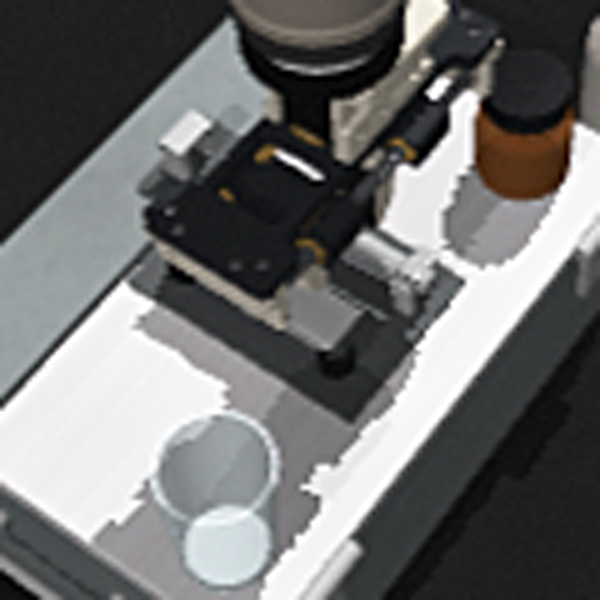

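Request:
servo_tool(
  targets="0 0 8 0; 0 0 6 0; 0 0 4 0; 0 0 2 0",
)

```text
time: 5.32
tool_pos: [0.6121, -0.113, 0.1763]
tool_rot: [3.139, -0.007, -0.415]
contact_force: [-2.2, 0.5, 4.9]
opening: 0.0385
```

Request:
servo_tool(
  targets="0 0 3 0; 0 0 2 0; 0 0 1 0",
)

```text
time: 5.7
tool_pos: [0.6121, -0.113, 0.172]
tool_rot: [3.139, -0.009, -0.415]
contact_force: [-2.3, 0.3, 6.2]
opening: 0.0386
```

Request:
servo_tool(
  targets="0 0 1 0; 0 0 0.5 0",
)

```text
time: 5.95
tool_pos: [0.612, -0.113, 0.172]
tool_rot: [3.139, -0.01, -0.415]
contact_force: [-2.2, 0.6, 6.1]
opening: 0.0385
```

Request:
servo_tool(
  targets="0 0 2 0; 0 0 1 0",
)

```text
time: 6.2
tool_pos: [0.612, -0.113, 0.1707]
tool_rot: [3.139, -0.011, -0.415]
contact_force: [-2.5, 0.9, 6.8]
opening: 0.0386
```

Request:
servo_tool(
  targets="-4 0 1 0; -4 0 1 0; -4 0 1 0; -4 0 1 0",
)

```text
time: 6.7
tool_pos: [0.6052, -0.1098, 0.1731]
tool_rot: [3.14, -0.037, -0.414]
contact_force: [3.3, -1.5, 6.1]
opening: 0.0387
```

Request:
servo_tool(
  targets="0 0 3 0; 0 0 2 0",
)

```text
time: 6.95
tool_pos: [0.6055, -0.1099, 0.1702]
tool_rot: [3.141, -0.039, -0.414]
contact_force: [-3.3, 0.4, 10.3]
opening: 0.0387
```

```bash
python3 - <<'E'
from h import *
from cell import cams,telemetry
o=telemetry.observe();print({k:np.round(v,4) for k,v in o.items()})
p=cams.read_camera("wrist");cv2.imwrite("pics/wrist3z.png",cv2.resize(p["color"][150:340,220:420,::-1],None,fx=3,fy=3,interpolation=cv2.INTER_CUBIC))
p=cams.read_camera("scene");cv2.imwrite("pics/scene3.png",cv2.resize(p["color"][110:230,260:380,::-1],None,fx=5,fy=5,interpolation=cv2.INTER_CUBIC))
E
```

```text
{'time': np.float64(6.95), 'qpos': array([-0.3013,  0.5453,  1.3986, -0.0059,  1.1591,  1.6861]), 'qvel': array([-0.0009, -0.0016,  0.0104, -0.002 , -0.0218,  0.0003]), 'joint_efforts': array([ -0.2728, -47.8176, -22.7863,   0.127 ,  -1.4204,  -0.0696]), 'tool_pos': array([ 0.6055, -0.1099,  0.1702]), 'tool_rot': array([ 3.1405, -0.039 , -0.4144]), 'contact_force': array([-3.3083,  0.4499, 10.2744]), 'torque': array([ 0.0965,  0.7913, -0.1147]), 'opening': np.float64(0.0387)}
```

View pics/wrist3z.png

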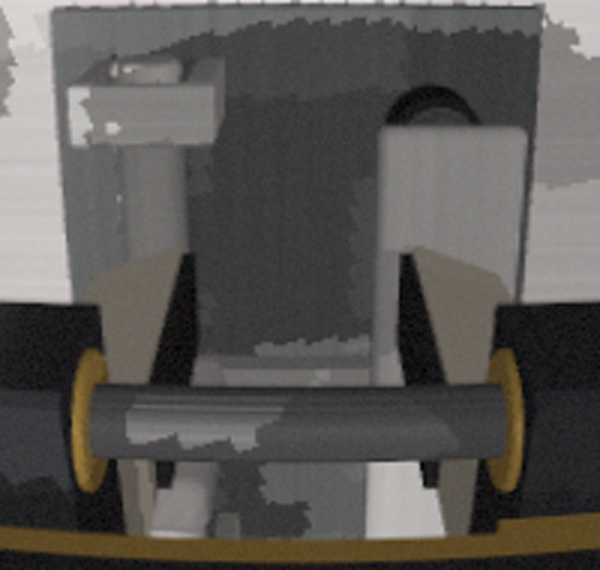

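View pics/scene3.png

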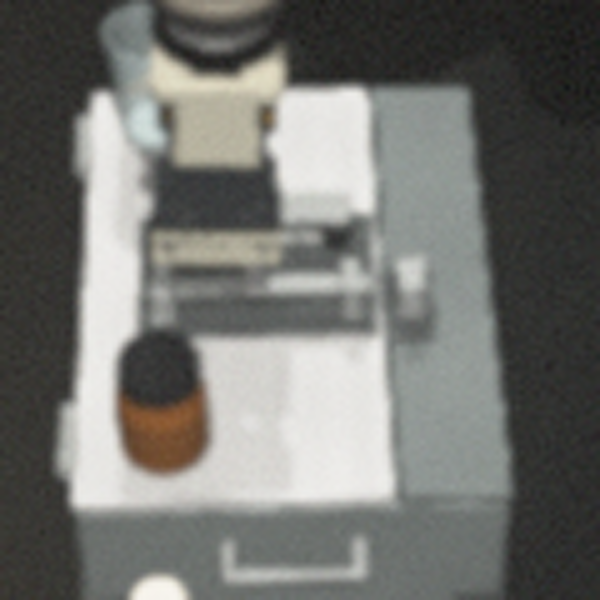

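Request:
servo_tool(
  targets="-8 0 2 0; -8 0 2 0; 0 0 2 0",
)

```text
time: 7.42
tool_pos: [0.5971, -0.1061, 0.1702]
tool_rot: [-3.142, -0.06, -0.414]
contact_force: [-8.3, 3.5, 13.4]
opening: 0.0386
```

```bash
cat > st.py <<'E'
from h import *
from cell import telemetry
o=telemetry.observe();s=[.567,-.0935,-.41]
d=o["tool_pos"][:2]-s[:2];c,n=np.cos(s[2]),np.sin(s[2]);f=o["contact_force"]
R=np.cos(o["tool_rot"][1])
print("chest xy",(d@[c,n]).round(4),(d@[-n,c]).round(4),"tipz",(o["tool_pos"][2]-.014).round(4),"rot",o["tool_rot"].round(3),"F chest",(f[:2]@[c,n]).round(1),(f[:2]@[-n,c]).round(1),f[2].round(1),"tau",o["torque"].round(2),"t",o["time"])
E
python3 st.py
```

```text
chest xy 0.0326 0.0004 tipz 0.1562 rot [-3.142 -0.06  -0.414] F chest -9.0 -0.1 13.4 tau [ 0.41  1.6  -0.23] t 7.425
```

Request:
servo_tool(
  targets="-8 0 0.5 0; -8 0 0.5 0; -8 0 1 0",
)

```text
time: 7.8
tool_pos: [0.5826, -0.0997, 0.1724]
tool_rot: [-3.14, -0.084, -0.414]
contact_force: [5.3, -2.5, 4.8]
opening: 0.0391
```

```bash
python3 st.py
```

```text
chest xy 0.0168 0.0005 tipz 0.1584 rot [-3.14  -0.084 -0.414] F chest 5.8 -0.2 4.8 tau [-0.45 -0.74  0.01] t 7.8
```

Request:
servo_tool(
  targets="-8 0 1.5 0; -8 0 1.5 0",
)

```text
time: 8.05
tool_pos: [0.5739, -0.0959, 0.1725]
tool_rot: [-3.139, -0.103, -0.415]
contact_force: [4.6, -2.8, 7.4]
opening: 0.0386
```

```bash
python3 st.py;  python3 - <<'E'
from h import *
from cell import cams
p=cams.read_camera("scene");cv2.imwrite("pics/scene4.png",cv2.resize(p["color"][110:230,260:380,::-1],None,fx=5,fy=5,interpolation=cv2.INTER_CUBIC))
E
```

```text
chest xy 0.0073 0.0006 tipz 0.1585 rot [-3.139 -0.103 -0.415] F chest 5.3 -0.7 7.4 tau [-0.51 -0.9  -0.01] t 8.05
```

View pics/scene4.png

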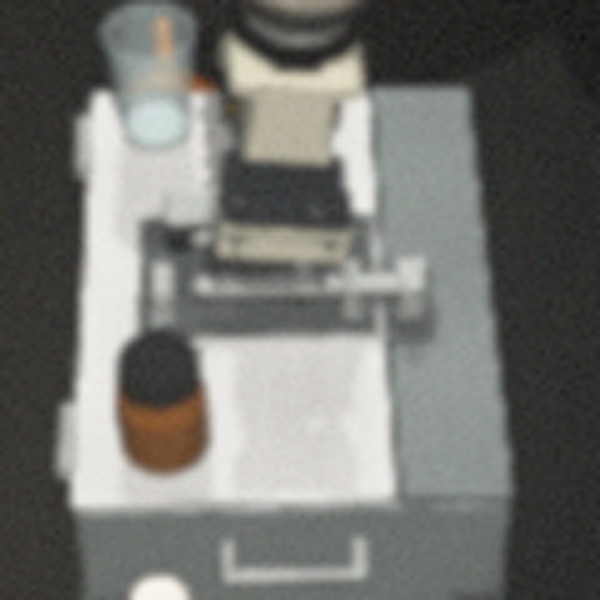

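The scene view shows the bolt well forward, its rod close to the keeper at zoom px (410,275), and its back end off the rear staple. I'll keep pushing until the force shows the hard stop.

Request:
servo_tool(
  targets="-8 0 1.5 0; -8 0 1.5 0",
)

```text
time: 8.35
tool_pos: [0.5669, -0.0928, 0.173]
tool_rot: [-3.138, -0.126, -0.415]
contact_force: [20.9, -8.9, -4.8]
opening: 0.0385
```

```bash
python3 st.py
```

```text
chest xy -0.0004 0.0006 tipz 0.159 rot [-3.138 -0.126 -0.415] F chest 22.7 0.1 -4.8 tau [-1.7  -2.88 -0.53] t 8.35
```

Request:
servo_tool(
  targets="-4 0 2 0; -2 0 1 0",
)

```text
time: 8.6
tool_pos: [0.5675, -0.093, 0.1732]
tool_rot: [-3.136, -0.143, -0.417]
contact_force: [2.6, -0.3, 3.4]
opening: 0.0385
```

```bash
python3 st.py;  python3 - <<'E'
from h import *
from cell import cams
p=cams.read_camera("scene");a=cv2.resize(p["color"][130:200,280:360,::-1],None,fx=5,fy=5,interpolation=cv2.INTER_CUBIC)
p=cams.read_camera("side");b=cv2.resize(p["color"][200:270,260:340,::-1],None,fx=5,fy=5,interpolation=cv2.INTER_CUBIC)
cv2.imwrite("pics/both5.png",np.hstack([a,b]))
E
```

```text
chest xy 0.0002 0.0006 tipz 0.1592 rot [-3.136 -0.143 -0.417] F chest 2.5 0.7 3.4 tau [-0.21 -0.04 -0.25] t 8.6
```

View pics/both5.png

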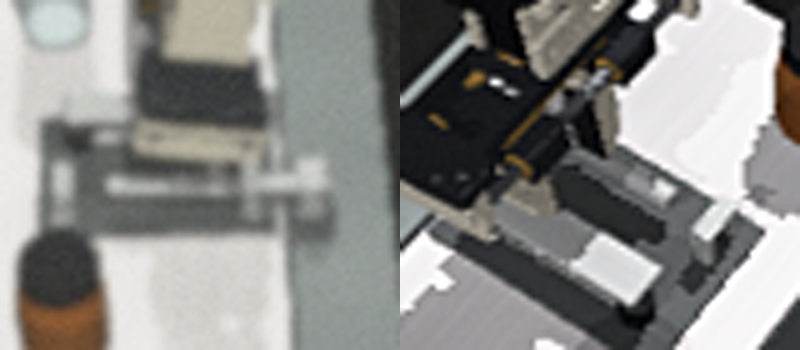

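Request:
servo_tool(
  targets="0 0 3 0; -6 0 3 0; -10 0 1 0",
)

```text
time: 9.07
tool_pos: [0.5673, -0.0929, 0.1723]
tool_rot: [-3.132, -0.181, -0.421]
contact_force: [38.3, -16.8, -10.1]
opening: 0.0383
```

```bash
python3 st.py
```

```text
chest xy 0.0 0.0006 tipz 0.1583 rot [-3.132 -0.181 -0.421] F chest 41.8 -0.1 -10.1 tau [-2.74 -4.95 -1.3 ] t 9.075
```

Request:
servo_tool(
  targets="3 0 1.5 0; 4 0 1 0",
)

```text
time: 9.32
tool_pos: [0.5739, -0.096, 0.1721]
tool_rot: [-3.132, -0.182, -0.421]
contact_force: [-4.3, 0.8, 5.8]
opening: 0.0386
```

```bash
python3 st.py
```

```text
chest xy 0.0073 0.0004 tipz 0.1581 rot [-3.132 -0.182 -0.421] F chest -4.3 -1.0 5.8 tau [ 0.22  0.72 -0.07] t 9.325
```

Off the tab by about 7 mm with the catch still held. Now lifting vertically.

Request:
servo_tool(
  targets="1 0 -4 0; 1 0 -4 0; 2 0 -8 0; 4 0 -16 0; 6 0 -30 0; 6 0 -30 0; 0 0 0 0",
)

```text
time: 10.2
tool_pos: [0.5739, -0.0968, 0.2666]
tool_rot: [-3.133, -0.171, -0.42]
contact_force: [-0.2, 0.6, -0.1]
opening: 0.0383
```

```bash
python3 st.py
```

```text
chest xy 0.0076 -0.0003 tipz 0.2526 rot [-3.133 -0.171 -0.42 ] F chest -0.4 0.5 -0.1 tau [0.1  0.08 0.01] t 10.2
```

Request:
servo_tool(
  targets="0 25 -10 0; -10 50 -10 0; -10 50 -5 0; -10 50 -5 0; -10 50 -5 0; -10 40 0 0; 0 20 0 0; 0 0 0 0",
)

```text
time: 11.2
tool_pos: [0.3984, -0.338, 0.2787]
tool_rot: [-3.127, -0.149, -0.419]
contact_force: [0.1, 0.5, -0.1]
opening: 0.0382
```

```bash
python3 st.py;  python3 - <<'E'
from h import *
from cell import cams
p=cams.read_camera("side");b=p["color"][:,:,::-1].copy();cv2.imwrite("pics/side6.png",cv2.resize(b[170:370,200:400],None,fx=3,fy=3,interpolation=cv2.INTER_CUBIC))
cv2.imwrite("pics/side6z.png",cv2.resize(b[200:280,250:350],None,fx=7,fy=7,interpolation=cv2.INTER_CUBIC))
q=cams.read_camera("scene");cv2.imwrite("pics/scene6.png",cv2.resize(q["color"][80:280,225:425,::-1],None,fx=3,fy=3,interpolation=cv2.INTER_CUBIC))
s=[.5698,-.0931,-.4054]
for n,X in dict(tab_home=[-.018,.029,.192],tab_start=[.02,.029,.192],c1=[-.0415,-.043,.166],c2=[.0765,-.043,.166],c2d=[.0765,-.043,.156]).items():
    print(n,((proj(p,c2w(s,X))-[250,200])*7).round(0),((proj(q,c2w(s,X))-[225,80])*3).round())
E
```

```text
chest xy -0.0571 -0.2915 tipz 0.2647 rot [-3.127 -0.149 -0.419] F chest -0.1 0.6 -0.1 tau [ 0.13  0.09 -0.02] t 11.2
tab_home [[305. 119.]] [[292. 226.]]
tab_start [[386. 166.]] [[254. 227.]]
c1 [[143. 259.]] [[312. 195.]]
c2 [[396. 415.]] [[201. 198.]]
c2d [[397. 429.]] [[201. 205.]]
```

View pics/side6.png

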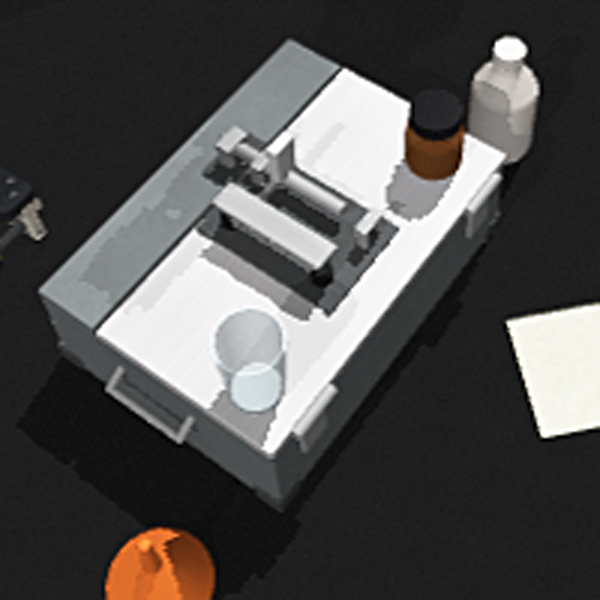

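View pics/side6z.png

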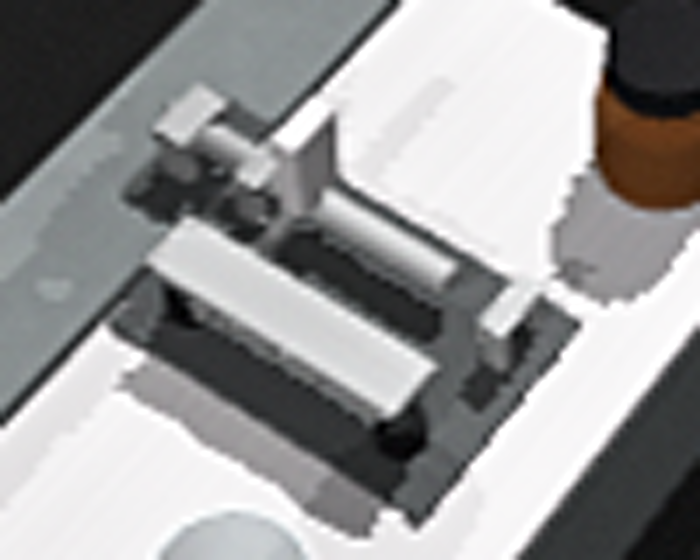

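View pics/scene6.png

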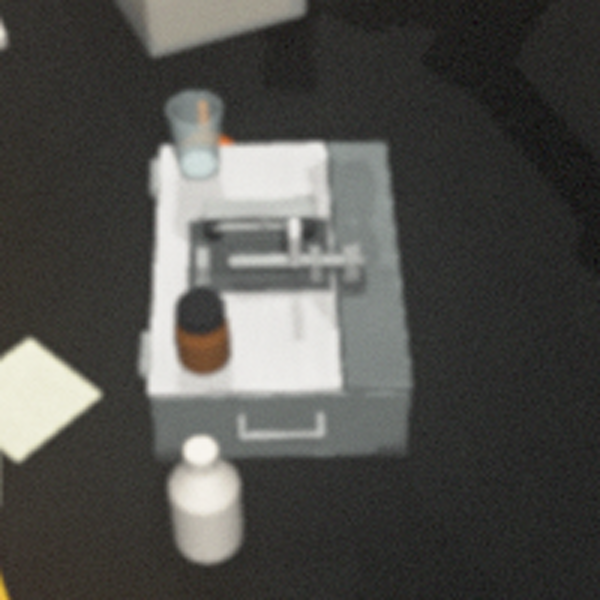

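The tab has moved the full distance (scene zoom px 258 to 295; about 38 px was predicted). The bolt is in the keeper, the catch plate is back where it was at the start, and the four vessels haven't moved.

```bash
python3 - <<'E'
from cell import robot
print(robot.hand_in())
E
```

```text
the job is handed in; nothing more can be done
None
```

The chest is locked, and I handed the job in at about 11 s of the 38 s allowed. One fingertip held the catch plate down about 8–10 mm while the other pushed the tab towards the keeper. I then backed off the tab, lifted straight up so the catch could spring back, and drew the hand clear.

**Bolt:** it hit a hard stop. A second push to about 42 N at the wrist moved it no further. The final pictures show the tab moved about 37 of the 38 px expected for full travel, with the rod in the keeper staple.

**Catch:** the plate looks back at its raised position. I judged this by eye against the first picture and did not measure it.

**Vessels and hand:** the beaker, jar, bottle and funnel look unmoved, also by eye. The hand was clear, with contact force near zero.

**Disagreements:**
- The camera estimates of the chest's x position differed by about 5 mm, so I relied on contact forces and the stop position instead.
- The tool tilted by up to 0.18 rad during the push. The tip height drifted between about 156 and 159 mm, and I pressed down again to correct it. At its highest it read 159.2 mm against a pass limit of about 159.5 mm, so the margin was thin there. The bolt never caught on a tooth.

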